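# Load the printing plate into the bench press

## Robot

A 6-joint arm with a two-finger parallel gripper is mounted at the origin on the work surface. World frame = base frame: x ahead of the robot, y to its left, z up, the work surface at z = 0. Lengths are in mm, angles in rad, forces in N, time in s.
With the tool pointing down it reaches from about 275 to 750 mm from the base axis. Payload 10.2 kg.
Tool frame: the origin (TCP) lies at the very end of the fingers, on their centre line; the grasp point (between the pads) lies 19 mm behind it; x points along the fingers, z is the direction in which the jaws open and shut, and the axes are right-handed (so a half turn about x gives the same grasp; the last joint's range is limited). The gripper opens to 85 mm and grips with 20 to 120 N. Pads are 22 mm wide; open, the fingers measure 114 mm over their backs; the gripper's body (76 mm by 85 mm) begins 54 mm behind the grasp point. The pads swing forward as they close: fully open they stand 13 mm farther back than shut.
Start: joints at [1.076, 0.313, 1.498, -0, 1.331, -0.223], TCP at [140.957, 505.729, 231.294] pointing down, gripper open.
Joint ranges: [-2.94, 2.94], [-0.97, 2.17], [0.19, 2.56], [-1.23, 4.37], [0.02, 3.11], [-2.88, 2.88]. Speed limits (rad/s): [2.39, 2.39, 3.01, 3.14, 3.14, 3.14].

## Interface

Orientations are given as a unit quaternion [w, x, y, z].
In Python, from rig import sense, vision, job gives the robot as it stands. The module is installed in compiled form; this text tells all that it offers.
- The arm moves only by the shell command python3 -m pendant 'ROWS' [FORCE]. ROWS is JSON, a list of rows, each a list of 7 numbers: the turn, a rotation vector about the tool's x, y, z in rad, then the shift along the tool's x, y, z in cm, then the opening, from 0 (shut) to 1 (fully open). A call has exactly 5 rows; each row is the pose to reach, as a shift and turn from the pose commanded when the call began, along the tool's axes at that moment; what a row does not reach only later rows make up. A row lasts 1/8 s, in which the tool goes at most 62.5 mm and 10.7 degrees, less where a joint would pass 70% of its speed; a pose out of reach is approached as far as the arm can. A call with a gripper value outside its range is refused whole. The fingers move at their own pace and stop on an object; FORCE is the grip in N (left out, the last holds). Time passes only in rows, so rows that repeat a pose let the fingers close, or fill a call up. It gives the time, the measured TCP pose, the force and the opening at its end, in the units of the state.
- sense(): the state, without advancing time (a new reading comes with each control period).
- vision.capture(name): name is "side" or "top"; returns the picture (480x640x3 uint8, red, green, blue); there is no depth.
- vision.calibration(name): a dict with "K" (3x3 intrinsics, pixels), "extrinsics" (4x4, takes a point from camera to world coordinates). Camera axes: x right, y up, looking along -z (the intrinsics and any distortion apply to the point x, -y, -z); pixel columns grow to the right and rows downward; lengths in mm; the calibration is good to about 2 mm. A picture is of the moment at which its call begins. calibration takes no time and is no camera call.
- job.finish_job(): hands the job in, once; it reports no verdict.
The state is a dict: "time_s": time; "joints": joint angles; "dq": joint speeds; "tau": joint torques, N m; "eef_pos": TCP position; "ee_rot": TCP orientation; "force": force on the tool from outside, world axes, zero at the start; "wrist_torque": the same for the moment, N m; "grip_width": opening from 0.0 (shut) to 1.0 (fully open).
Only numpy, scipy, OpenCV 4.12 (cv2) and the standard library are available. Lean on these libraries where they do the work, as an engineer would, in place of code of your own. Each camera call takes 0.05 s, during which the arm holds its last target.

## Task

Load the long printing plate into the bench press: it lies sunk in its groove in the rack, so press on it lightly and slide it along the groove until it sticks out over the rack's open front edge, then pick it up by that end without letting it drop. Lay it flat in the press's feed tray, with the picked-up end left sticking out of the mouth, and push it gently fully home against the stop. Let go, and leave the two short plates and everything else where they are.

Things in the scene. Friction and masses are not known exactly. Their poses are not given: they have to be found in the camera images.
- plate: The long printing plate: plain flat metal, 120 long (its x) x 56 wide (its y) x 5 mm thick, 0.1 to 0.2 kg, the only long one of three. Origin: centre of its underside; its top is 5 mm above. It lies in one of the rack's three grooves, its top flush with the ribs and its ends along the groove, so it cannot be gripped there; either end is as good.
- short_a: A short printing plate, 90 x 56 x 5 mm, in another groove of the rack. Origin: centre of its underside. Not to be moved.
- short_b: The other short printing plate, 90 x 56 x 5 mm, in the remaining groove. Origin: centre of its underside. Not to be moved.
- rack: Fixed plywood block, 160 deep (x) x 220 wide (y) x 65 mm high. Origin: centre of its underside; +x points away from the robot. Three grooves run along x, centred at y = -70, 0, +70 mm, 59 mm wide, floor 60 mm above the table, with 5 mm high ribs between; open at the front (-x), closed at the back (wall face at x = +70 mm). The front face is upright, free space before it.
- rack_edge (a point): Middle of the rack's front edge at groove floor height (rack frame x = -80, y = 0, z = 60 mm); axes as the rack's. Plates slide on the rack with friction of about 0.25 to 0.4 of the load, fingers hold better. More than 35 N between plate and rack marks the plate.
- press: Fixed blue bench press. Origin: centre of its underside; +x from tray mouth to roller, away from the robot. Feed tray: floor 65 mm above the table, 75 mm long from the open mouth (x = -120 mm) to the upright stop face (x = -45 mm, top 85 mm above the table). Before the mouth the space is free. Roller cheeks begin at x = 0, |y| = 104 mm, 160 mm high, screw caps on them to 207 mm.
- home (a point): On the tray's centre line at floor height (press frame x = -105, y = 0, z = 65 mm), axes as the press's: the plate's origin lies here when it is fully home; 45 mm of it then stick out of the mouth. Tray walls stand 17 mm above the floor, 60 mm apart, flared to about 80 mm over the first 12 mm. More than 35 N between plate and press is too hard.
- ink_tin: Closed ink tin, 68 across, 55 mm high. Origin: underside, about its middle. A bystander, loose; not to be moved.
- jar: Amber jar, 56 across, 70 mm high. Origin: underside, about its middle. A bystander, loose; not to be moved.
- brayer: Ink roller with a wooden handle, 36 mm high, lying. Origin: underside, about its middle. A bystander, loose; not to be moved.
- knife: Broad ink scraper with a wooden handle, 200 mm long, lying flat. Origin: underside, about its middle. A bystander, loose; not to be moved.
- weight: Brass weight, 44 across, 40 mm high. Origin: underside, about its middle. A bystander, loose; not to be moved.
- brush_cup: White cup, 76 across, 90 mm high. Origin: underside, about its middle. A bystander, loose; not to be moved.
There are look-alikes about, which are no part of the job. What is shaped like the plate but brown is not meant.

How it is judged:
By the outcome, as a careful person would: the job done as asked, in the order asked, and still so for the second after the job is handed in, with the robot touching nothing.
It also fails if it takes over 67 s, if anything falls off the work surface, if the arm or the gripper's body presses on something with over 40 N, if the wrist force passes 120 N, or if a joint passes its speed limit or range.

## Working session

There is one attempt and no reset: what is moved stays moved. The work goes in short steps, Python scripts to look and compute and a shell command to move; the robot and the scene stay as the last step left them, time stands still between calls to the robot, and variables do not carry over. Pictures are saved under pics/ and viewed, and the job is handed in when it is done.

```bash
mkdir -p pics
python3 - <<'E'
from rig import sense, vision
import cv2,json
for n in("top","side"):
    cv2.imwrite(f"pics/{n}0.png",vision.capture(n)[:,:,::-1])
    c=vision.calibration(n); print(n,c)
s=sense();print(s)
E
```

```text
top {'K': array([[533.93199119,   0.        , 317.41409965],
       [  0.        , 533.93199119, 236.13347753],
       [  0.        ,   0.        ,   1.        ]]), 'extrinsics': array([[ 1.31671567e-02,  9.92942726e-01, -1.17861653e-01,
         4.12076947e+02],
       [-9.99683729e-01,  1.55980901e-02,  1.97266687e-02,
         9.34112981e+00],
       [ 2.14258689e-02,  1.17564633e-01,  9.92834069e-01,
         1.54763394e+03],
       [ 0.00000000e+00,  0.00000000e+00,  0.00000000e+00,
         1.00000000e+00]])}
side {'K': array([[484.09334803,   0.        , 318.63619229],
       [  0.        , 484.09334803, 234.96713207],
       [  0.        ,   0.        ,   1.        ]]), 'extrinsics': array([[ 9.92820779e-01,  7.81584522e-02, -9.05436746e-02,
         4.89434849e+02],
       [-1.19611398e-01,  6.47994500e-01, -7.52194284e-01,
        -8.25134213e+02],
       [-1.18537820e-04,  7.57624171e-01,  6.52691046e-01,
         7.85985406e+02],
       [ 0.00000000e+00,  0.00000000e+00,  0.00000000e+00,
         1.00000000e+00]])}
{'time_s': 0.1, 'joints': array([ 1.07559522e+00,  3.13395222e-01,  1.49839085e+00, -9.16448948e-06,
        1.33104356e+00, -2.23366346e-01]), 'dq': array([ 0.00114667, -0.00199661, -0.00267332,  0.00088805, -0.00014943,
       -0.00128995]), 'tau': array([ 3.83419465e-03, -4.12903869e+01, -2.60141981e+01, -1.41047963e-04,
        3.06667949e-03,  7.77017635e-05]), 'eef_pos': array([140.83606383, 505.49505311, 230.78052335]), 'ee_rot': array([ 0.56274086, -0.42782324,  0.56353472,  0.42745598]), 'force': array([ 0.34047819, -0.58997144,  0.16126099]), 'wrist_torque': array([-0.05602288,  0.0503572 , -0.03880958]), 'grip_width': 0.9964825237388428}
```

View pics/top0.png

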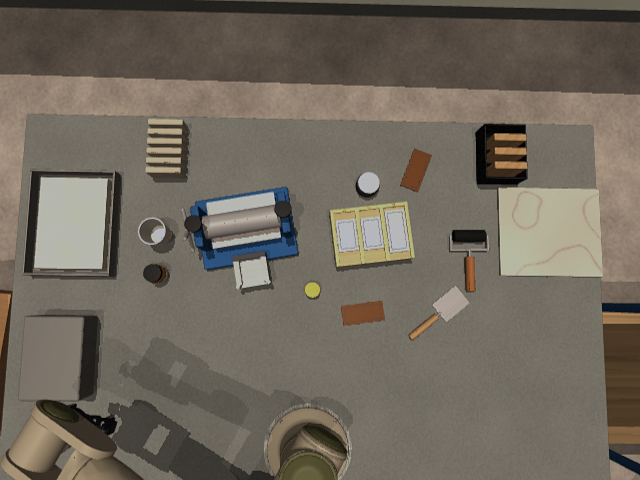

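View pics/side0.png

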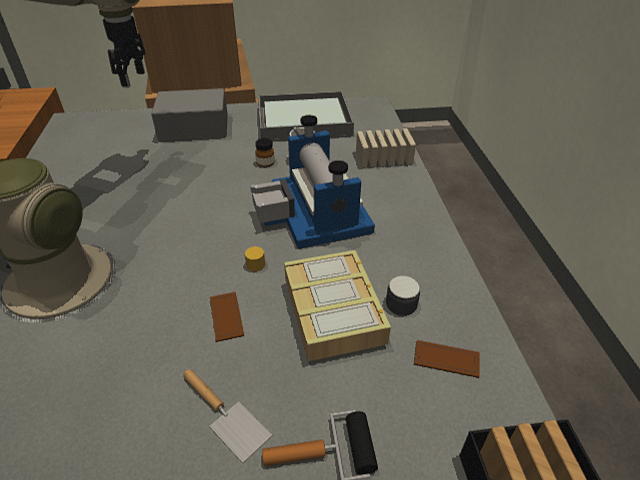

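```bash
cat > h.py <<'E'
import numpy as np,cv2
from rig import vision
def cal(n):
    c=vision.calibration(n); return c["K"],c["extrinsics"]
def proj(n,P):
    K,E=cal(n); P=np.atleast_2d(P).astype(float)
    q=(P-E[:3,3])@E[:3,:3]; q=q*[1,-1,-1]; u=q@K.T
    return u[:,:2]/u[:,2:]
def unproj(n,px,z):
    K,E=cal(n); px=np.atleast_2d(px).astype(float)
    d=np.c_[px,np.ones(len(px))]@np.linalg.inv(K).T*[1,-1,-1]@E[:3,:3].T
    t=(z-E[2,3])/d[:,2]; return E[:3,3]+d*t[:,None]
def crop(im,x0,y0,x1,y1,s,name):
    cv2.imwrite(name,cv2.resize(im[y0:y1,x0:x1],None,fx=s,fy=s,interpolation=cv2.INTER_CUBIC))
E
python3 - <<'E'
from h import *
t=cv2.imread("pics/top0.png");s=cv2.imread("pics/side0.png")
crop(t,320,190,425,280,7,"pics/rack_t.png")
crop(s,275,235,405,370,4.4,"pics/rack_s.png")
crop(t,175,175,310,300,4.8,"pics/press_t.png")
crop(s,240,110,385,250,4.2,"pics/press_s.png")
E
```

```text
(no output)
```

View pics/rack_t.png

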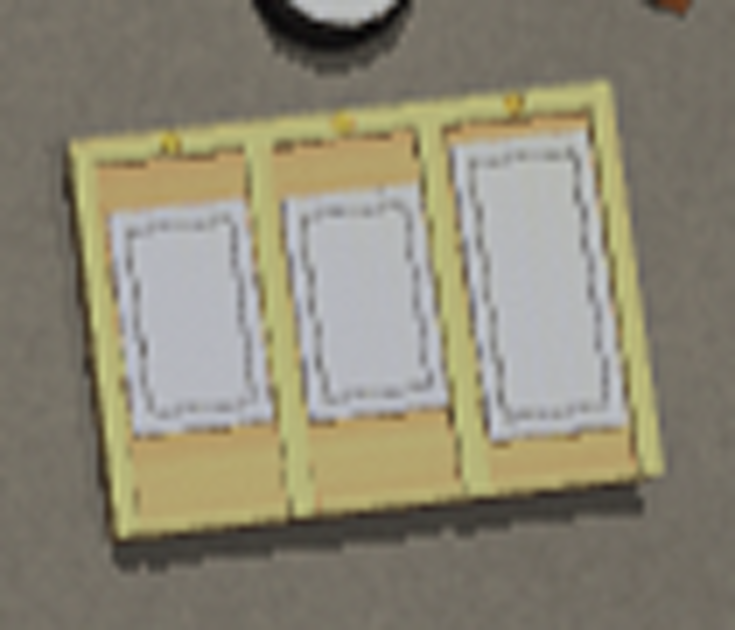

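View pics/rack_s.png

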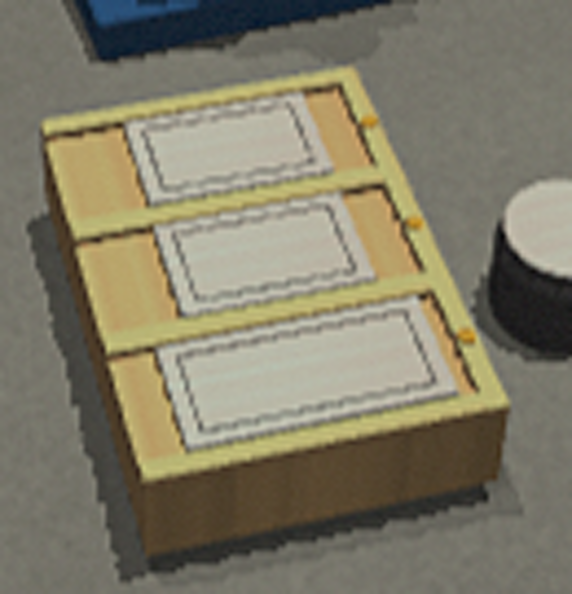

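View pics/press_t.png

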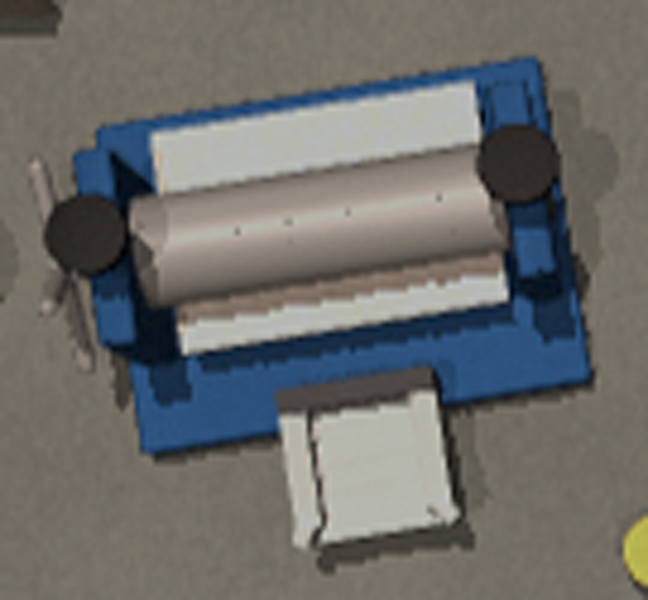

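View pics/press_s.png

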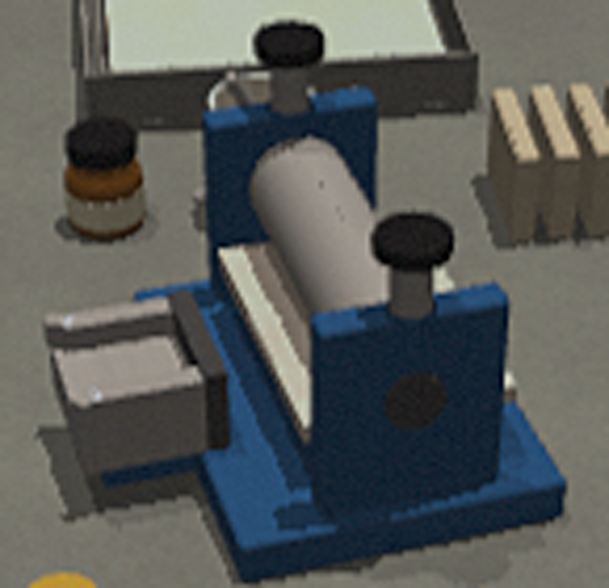

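```bash
cat > fit.py <<'E'
from h import *
from scipy.optimize import least_squares
def T(p,L):
    L=np.atleast_2d(L).astype(float);c,s=np.cos(p[2]),np.sin(p[2])
    return np.c_[p[0]+c*L[:,0]-s*L[:,1],p[1]+s*L[:,0]+c*L[:,1],L[:,2]]
def fit(obs,p0):
    def r(p):
        return np.concatenate([(proj(n,T(p,[L]))[0]-px) for n,L,px in obs])
    return least_squares(r,p0,loss='soft_l1')
tp=lambda x,y,s,o:(np.array([x,y])+.5)/s-.5+o
E
cat > fit1.py <<'E'
from fit import *
rt=lambda x,y:tp(x,y,7,(320,190)); rs=lambda x,y:tp(x,y,4.4,(275,235))
pt=lambda x,y:tp(x,y,4.8,(175,175)); ps=lambda x,y:tp(x,y,4.2,(240,110))
obs=[("top",(80,110,65),rt(72,142)),("top",(80,-110,65),rt(608,82)),("top",(-80,-110,65),rt(662,475)),("top",(-80,110,65),rt(118,537)),
("side",(80,110,65),rs(355,68)),("side",(80,-110,65),rs(508,407)),("side",(-80,-110,65),rs(146,480)),("side",(-80,110,65),rs(43,122))]
r=fit(obs,[550,-100,.1]);print("rack",r.x,r.fun.round(1))
R=r.x
# plate 
for z,n,cs in ((65,"top",[rt(452,147),rt(588,130),rt(627,425),rt(492,440)]),(65,"side",[rs(415,297),rs(458,393),rs(187,450),rs(157,350)])):
    w=unproj(n,cs,z); m=w.mean(0); c,s=np.cos(R[2]),np.sin(R[2])
    d=w[:,:2]-R[:2]; print(n,m.round(1),"rackframe",(d@np.array([[c,-s],[s,c]])).round(1).tolist())
# press
print("tray px world", unproj("top",[pt(313,412),pt(413,395),pt(318,530),pt(455,515)],82))
obs=[("top",(0,104,160),pt(130,343)),("top",(0,-104,160),pt(555,275)),
 ("side",(0,-104,160),ps(313,318)),("side",(0,104,160),ps(206,112)),]
r2=fit(obs,[560,120,.1]);print("press",r2.x,r2.fun.round(1))
E
python3 fit1.py
```

```text
rack [ 5.98252770e+02 -1.72739548e+02  1.26555999e-01] [-0.2 -0.2  0.4 -0.1  0.2 -0.1 -0.1 -0.2  0.  -0.3  0.5 -0.2 -0.6  0.4
 -0.4 -0.3]
top [ 608.2 -242.6   65. ] rackframe [[60.5, -42.6], [61.3, -98.2], [-58.9, -98.0], [-58.8, -43.4]]
side [ 608.1 -242.6   65. ] rackframe [[60.3, -42.0], [60.8, -98.0], [-58.8, -98.8], [-58.5, -43.6]]
tray px world [[515.63631136 192.09860289  82.        ]
 [526.21318732 135.35855545  82.        ]
 [448.56058156 187.23838734  82.        ]
 [458.13031165 109.7515743   82.        ]]
press [5.66163984e+02 1.73084038e+02 1.96853461e-01] [ 2.8  0.1 -6.9  0.  -0.3 -1.   0.5  3.9]
```

Run:
```python
from h import *
t=cv2.imread("pics/top0.png");s=cv2.imread("pics/side0.png")
a=cv2.resize(t[245:295,225:280],None,fx=12,fy=12,interpolation=cv2.INTER_CUBIC)
cv2.imwrite("pics/tr_t.png",a)
a=cv2.resize(s[170:240,242:300],None,fx=8,fy=8,interpolation=cv2.INTER_CUBIC)
cv2.imwrite("pics/tr_s.png",a)
```

```text
(no output)
```

View pics/tr_t.png

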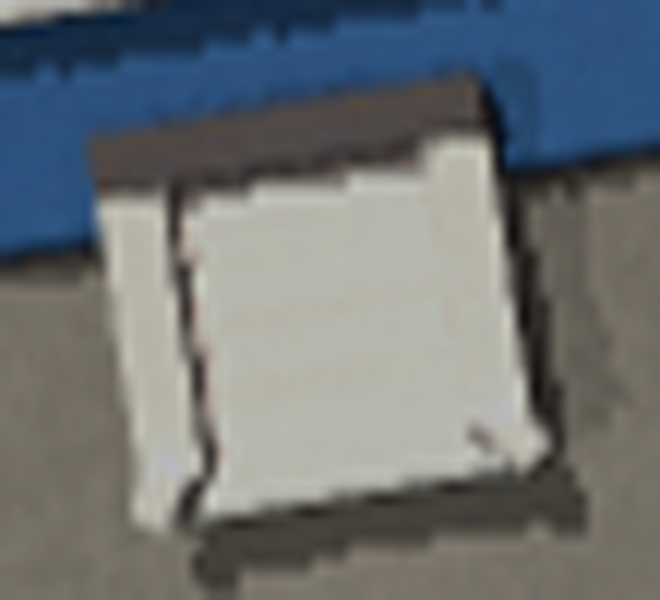

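View pics/tr_s.png

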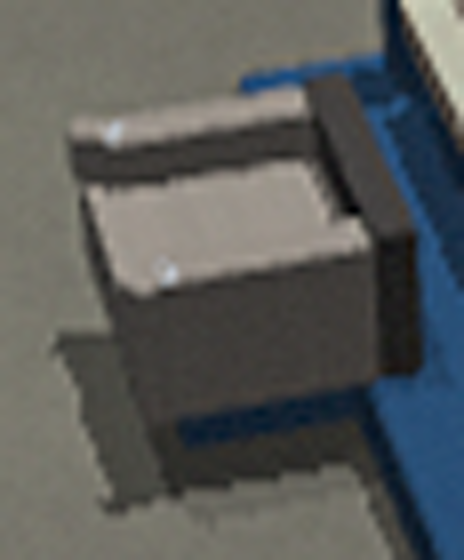

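```bash
cat > fit2.py <<'E'
from fit import *
a=lambda x,y:tp(x,y,12,(225,245)); b=lambda x,y:tp(x,y,8,(242,170))
pt=lambda x,y:tp(x,y,4.8,(175,175)); ps=lambda x,y:tp(x,y,4.2,(240,110))
# (view, x, y coefficient of W or number, z, px); use string 'W'
O=[("top",-45,('W',1),85,a(97,190)),("top",-45,('W',-1),85,a(492,130)),
("top",-45,30,82,a(168,190)),("top",-108,30,82,a(203,450)),("top",-108,-30,82,a(475,430)),
("top",-120,40,82,a(185,525)),("top",-120,-40,82,a(515,470)),
("side",-45,('W',1),85,b(305,88)),("side",-45,('W',-1),85,b(378,240)),
("side",-120,40,65,b(88,187)),("side",-45,30,82,b(315,110)),
("top",0,-104,160,pt(555,285)),("side",0,-104,160,ps(313,318)),("side",0,104,160,ps(206,112))]
def r(p):
    out=[]
    for n,x,y,z,px in O:
        yy=y[1]*p[3] if isinstance(y,tuple) else y
        out.append(proj(n,T(p,[(x,yy,z)]))[0]-px)
    return np.concatenate(out)
s=least_squares(r,[570,130,.15,40],loss='soft_l1')
print(s.x);
for o,e in zip(O,s.fun.reshape(-1,2)): print(o[:4],e.round(1))
p=s.x
print("home",T(p,[(-105,0,65)]))
for n in("top","side"):
    im=cv2.imread(f"pics/{n}0.png");sc=5
    x0,y0,w,h=(185,180,130,120) if n=="top" else (240,115,145,120)
    im=cv2.resize(im[y0:y0+h,x0:x0+w],None,fx=sc,fy=sc,interpolation=cv2.INTER_CUBIC)
    def ln(L,c):
        q=((proj(n,T(p,L))-(x0,y0)+.5)*sc).astype(int); cv2.polylines(im,[q.reshape(-1,1,2)],False,c,1,cv2.LINE_AA)
    for sg in(1,-1):
        ln([(-45,sg*30,82),(-108,sg*30,82),(-120,sg*40,82)],(0,0,255))
        ln([(-45,sg*30,65),(-108,sg*30,65),(-120,sg*40,65)],(0,255,0))
        ln([(0,sg*104,160),(0,sg*104,30)],(255,0,255))
    ln([(-45,-40,85),(-45,40,85)],(0,255,255)); ln([(-120,-40,65),(-120,40,65)],(0,255,0))
    ln([(0,104,160),(0,-104,160)],(255,0,255))
    cv2.imwrite(f"pics/ov_{n}.png",im)
E
python3 fit2.py
```

```text
[5.65861815e+02 1.73101287e+02 1.74147297e-01 4.47406404e+01]
('top', -45, ('W', 1), 85) [0.7 0.6]
('top', -45, ('W', -1), 85) [0.2 0.4]
('top', -45, 30, 82) [ 0.3 -0.2]
('top', -108, 30, 82) [0.7 0.9]
('top', -108, -30, 82) [-0.2 -1. ]
('top', -120, 40, 82) [-0.8 -0.4]
('top', -120, -40, 82) [ 0.7 -0.5]
('side', -45, ('W', 1), 85) [ 0.  -0.8]
('side', -45, ('W', -1), 85) [-0.5  0.2]
('side', -120, 40, 65) [-0.7 -0.8]
('side', -45, 30, 82) [0.2 0.6]
('top', 0, -104, 160) [-6.8 -1.1]
('side', 0, -104, 160) [-1.4 -0.8]
('side', 0, 104, 160) [1.3 3.7]
home [[462.4499773  154.90810566  65.        ]]
```

View pics/ov_top.png

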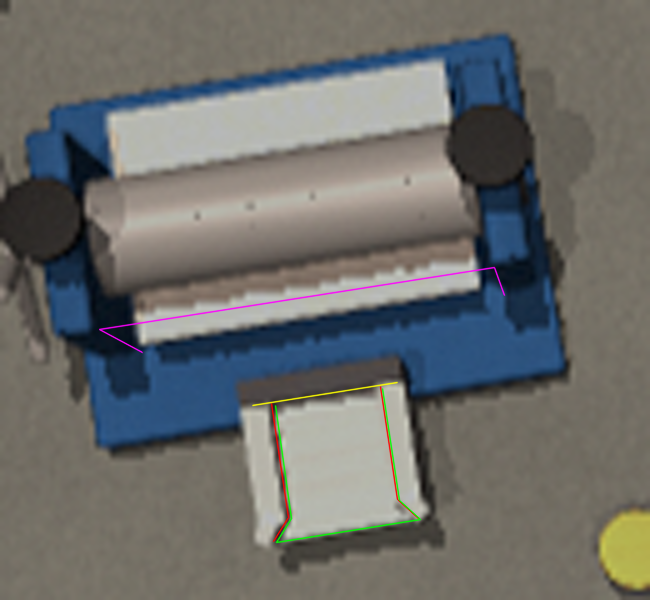

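View pics/ov_side.png

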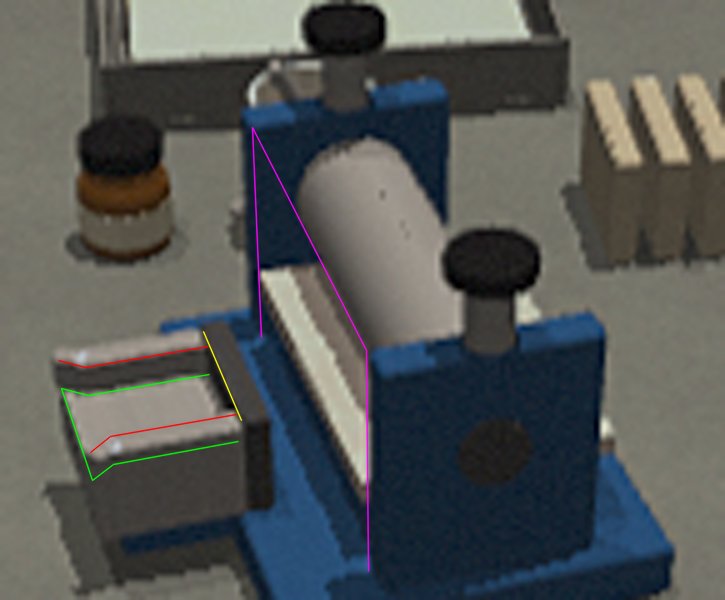

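```bash
sed -i '/"top",0,-104/,/("side",0,104/d' fit2.py; sed -i 's/("side",-45,30,82,b(315,110)),$/("side",-45,30,82,b(315,110))]/;s/\[570,130,.15,40\]/[570,170,.17,45]/' fit2.py; python3 fit2.py | grep -v "'"
cat > plan.py <<'E'
# usage: plan.py x y z yaw : tool down; yaw = world angle of jaw axis (tool z), mod pi
import sys,numpy as np
from scipy.spatial.transform import Rotation as Ro
from rig import sense
def cur():
    s=sense(); q=s["ee_rot"]; return s,np.array(s["eef_pos"]),Ro.from_quat([q[1],q[2],q[3],q[0]])
if __name__=="__main__":
    s,p,R=cur(); M=R.as_matrix()
    print("t",round(s["time_s"],2),"tcp",p.round(1),"x",M[:,0].round(3),"z",M[:,2].round(3),"jawyaw",round(float(np.arctan2(M[1,2],M[0,2])),3),"F",s["force"].round(1),"g",round(s["grip_width"],3),"q",s["joints"].round(2))
    if len(sys.argv)>4:
        t=np.array(list(map(float,sys.argv[1:4])));a=float(sys.argv[4])
        best=None
        for k in (0,np.pi):
            zx=np.array([np.cos(a+k),np.sin(a+k),0]);x=np.array([0,0,-1.]);y=np.cross(zx,x)
            rv=(R.inv()*Ro.from_matrix(np.c_[x,y,zx])).as_rotvec()
            if best is None or np.linalg.norm(rv)<np.linalg.norm(best): best=rv
        print("turn",best.round(4),"shift cm",(M.T@(t-p)/10).round(3))
E
python3 - <<'E'
from fit import *
R=[598.25,-172.74,.12656]
for x in(81,20,-40,-97): print(x,T(R,[(x,-70,65)]).round(1))
E
python3 plan.py 620 -241.1 280 1.697
```

```text
81 [[ 687.4 -232.    65. ]]
20 [[ 626.9 -239.7   65. ]]
-40 [[ 567.4 -247.2   65. ]]
-97 [[ 510.9 -254.4   65. ]]
t 0.1 tcp [140.8 505.5 230.8] x [-0.001 -0.001 -1.   ] z [ 0.268  0.963 -0.001] jawyaw 1.299 F [ 0.3 -0.6  0.2] g 0.996 q [ 1.08  0.31  1.5  -0.    1.33 -0.22]
turn [-0.398  -0.0011 -0.0005] shift cm [ -4.868 -66.201 -59.059]
```

```bash
python3 fit2.py; sed -n 5,14p fit2.py
python3 -m pendant '[[0,0,0,-5,0,0,0],[-0.15,0,0,-6,-6,-5,0],[-0.3,0,0,-6,-12,-11,0],[-0.398,0,0,-6,-17,-16,0],[-0.398,0,0,-6,-22,-20,0]]' 40; python3 plan.py 626.9 -239.7 290 1.697
```

```text
O=[("top",-45,('W',1),85,a(97,190)),("top",-45,('W',-1),85,a(492,130)),
("top",-45,30,82,a(168,190)),("top",-108,30,82,a(203,450)),("top",-108,-30,82,a(475,430)),
("top",-120,40,82,a(185,525)),("top",-120,-40,82,a(515,470)),
("side",-45,('W',1),85,b(305,88)),("side",-45,('W',-1),85,b(378,240)),
("side",-120,40,65,b(88,187)),("side",-45,30,82,b(315,110))]
time_s: 0.72
eef_pos: [272.9, 293.0, 291.1]
ee_rot: [-0.467, 0.531, -0.467, -0.531]
force: [0.7, 0.6, 0.6]
grip_width: 0.001
t 0.72 tcp [272.9 293.  291.1] x [ 0.  0. -1.] z [-0.128  0.992  0.   ] jawyaw 1.699 F [0.7 0.6 0.6] g 0.001 q [ 0.53 -0.01  1.72 -0.    1.43 -1.17]
turn [0.0018 0.     0.0001] shift cm [  0.111 -28.315 -57.356]
```

```bash
python3 -m pendant '[[0,0,0,0,-2,-6,0],[0,0,0,0,-5,-11.5,0],[0,0,0,0,-8,-17,0],[0,0,0,0,-11,-22.5,0],[0,0,0,0,-14,-28,0]]'; python3 -m pendant '[[0,0,0,0,-3,-6,0],[0,0,0,0,-6,-12,0],[0,0,0,0,-9,-18,0],[0,0,0,0,-12,-24,0],[0,0,0,0,-14.3,-29.3,0]]'; python3 plan.py 626.9 -239.7 80 1.697
cat > fit2.py <<'E'
from fit import *
a=lambda x,y:tp(x,y,12,(225,245)); b=lambda x,y:tp(x,y,8,(242,170))
O=[("top",-45,('W',1),85,a(97,190)),("top",-45,('W',-1),85,a(492,130)),
("top",-45,30,82,a(168,190)),("top",-108,30,82,a(203,450)),("top",-108,-30,82,a(475,430)),
("top",-120,40,82,a(185,525)),("top",-120,-40,82,a(515,470)),
("side",-45,('W',1),85,b(305,88)),("side",-45,('W',-1),85,b(378,240)),
("side",-120,40,65,b(88,187)),("side",-45,30,82,b(315,110))]
def r(p):
    out=[]
    for n,x,y,z,px in O:
        yy=y[1]*p[3] if isinstance(y,tuple) else y
        out.append(proj(n,T(p,[(x,yy,z)]))[0]-px)
    return np.concatenate(out)
for fix in (None,.174):
    f=(lambda p:r(p)) if fix is None else (lambda p:r([p[0],p[1],fix,p[3]]))
    s=least_squares(f,[570,170,.174,45],loss='soft_l1');p=s.x
    print(p,"home",T(p,[(-105,0,65)]).round(1))
    print(s.fun.reshape(-1,2).round(1).tolist())
E
python3 fit2.py
```

```text
time_s: 1.35
eef_pos: [446.6, 33.8, 291.0]
ee_rot: [0.468, -0.53, 0.468, 0.531]
force: [0.4, 1.0, 1.3]
grip_width: 0.001
time_s: 1.98
eef_pos: [618.3, -227.0, 290.7]
ee_rot: [0.467, -0.53, 0.467, 0.531]
force: [0.2, 0.2, 0.0]
grip_width: -0.001
t 1.98 tcp [ 618.3 -227.   290.7] x [-0.  0. -1.] z [-0.126  0.992  0.   ] jawyaw 1.697 F [0.2 0.2 0. ] g -0.001 q [-0.53  0.6   0.91  0.    1.63 -2.23]
turn [ 0.      0.0004 -0.0003] shift cm [21.071 -0.699 -1.372]
[5.66056534e+02 1.73700011e+02 1.75974289e-01 4.48673544e+01] home [[462.7 155.3  65. ]]
[[0.5, 0.5], [0.1, 0.3], [0.1, -0.3], [0.5, 0.8], [-0.4, -1.1], [-1.0, -0.5], [0.6, -0.6], [0.1, -0.9], [-0.4, 0.1], [-0.7, -0.9], [0.3, 0.5]]
[5.66058125e+02 1.73555191e+02 1.74000000e-01 4.48650600e+01] home [[462.6 155.4  65. ]]
[[0.5, 0.5], [0.1, 0.3], [0.1, -0.3], [0.5, 0.8], [-0.4, -1.0], [-1.0, -0.5], [0.6, -0.6], [0.1, -0.9], [-0.4, 0.1], [-0.7, -0.9], [0.3, 0.5]]
```

```bash
python3 -m pendant '[[0,0,0,5,-0.7,-1.4,0],[0,0,0,10.5,-0.7,-1.4,0],[0,0,0,16,-0.7,-1.4,0],[0,0,0,20,-0.7,-1.4,0],[0,0,0,21,-0.7,-1.4,0]]'
python3 - <<'E'
from h import *
import cv2
cv2.imwrite("pics/s1.png",cv2.resize(vision.capture("side")[220:380,260:430,::-1],None,fx=4,fy=3.7))
E
python3 plan.py 626.9 -239.7 65 1.697
```

```text
time_s: 2.6
eef_pos: [625.0, -237.7, 78.3]
ee_rot: [0.467, -0.529, 0.468, 0.532]
force: [-0.2, -0.8, 0.1]
grip_width: -0.001
t 2.65 tcp [ 625.5 -238.    79. ] x [-0.003  0.002 -1.   ] z [-0.126  0.992  0.002] jawyaw 1.697 F [-0.1  0.4 -0.6] g -0.001 q [-0.54  0.77  1.18 -0.    1.2  -2.24]
turn [-0.      0.0021 -0.0027] shift cm [ 1.402 -0.118 -0.191]
```

View pics/s1.png

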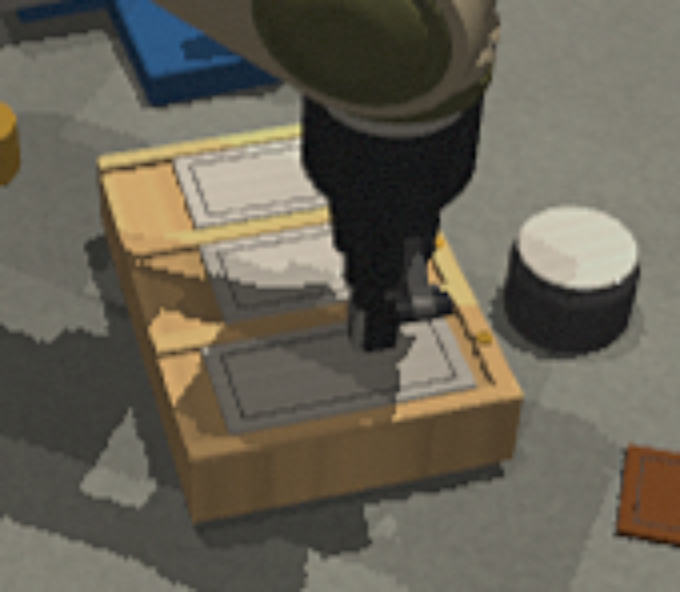

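Candidates (top picture): rack plates at (347,236), (372,233), (399,230), and brown look-alikes at (416,170), (362,313). The close crop shows (399,230) is the long one, about 120 mm by measurement against about 90 mm for the other two. The fingertip is above it, on its rear half. Now I'll touch down.

```bash
python3 -m pendant '[[0,0,0,0.5,-0.1,-0.1,0],[0,0,0,0.9,-0.1,-0.2,0],[0,0,0,1.1,-0.1,-0.2,0],[0,0,0,1.2,-0.1,-0.2,0],[0,0,0,1.2,-0.1,-0.2,0]]'; python3 -m pendant '[[0,0,0,0.05,0,0,0],[0,0,0,0.1,0,0,0],[0,0,0,0.15,0,0,0],[0,0,0,0.15,0,0,0],[0,0,0,0.15,0,0,0]]'; python3 plan.py
```

```text
time_s: 3.28
eef_pos: [627.5, -240.2, 69.3]
ee_rot: [-0.467, 0.531, -0.467, -0.53]
force: [0.1, 0.1, -0.3]
grip_width: 0.001
time_s: 3.9
eef_pos: [627.5, -240.2, 67.7]
ee_rot: [-0.467, 0.531, -0.467, -0.531]
force: [0.3, -0.1, -0.4]
grip_width: 0.001
t 3.9 tcp [ 627.5 -240.2   67.7] x [ 0. -0. -1.] z [-0.126  0.992 -0.   ] jawyaw 1.697 F [ 0.3 -0.1 -0.4] g 0.001 q [-0.54  0.78  1.18  0.    1.18 -2.24]
```

```bash
python3 -m pendant '[[0,0,0,0.1,0,0,0],[0,0,0,0.2,0,0,0],[0,0,0,0.25,0,0,0],[0,0,0,0.3,0,0,0],[0,0,0,0.3,0,0,0]]'; python3 plan.py
```

```text
time_s: 4.53
eef_pos: [627.6, -240.3, 65.1]
ee_rot: [-0.467, 0.531, -0.467, -0.53]
force: [-1.8, 0.6, 4.7]
grip_width: -0.004
t 4.53 tcp [ 627.6 -240.3   65.1] x [ 0. -0. -1.] z [-0.126  0.992 -0.   ] jawyaw 1.697 F [-1.8  0.6  4.7] g -0.004 q [-0.54  0.79  1.18 -0.    1.17 -2.24]
```

```bash
python3 -m pendant '[[0,0,0,0.05,0,0,0],[0,0,0,0.06,0.3,0,0],[0,0,0,0.06,0.8,0,0],[0,0,0,0.06,1.4,0,0],[0,0,0,0.06,2,0,0]]'
python3 - <<'E'
from h import *
import cv2
cv2.imwrite("pics/s2.png",cv2.resize(vision.capture("side")[220:380,260:430,::-1],None,fx=4,fy=3.7))
E
python3 plan.py
```

```text
time_s: 5.15
eef_pos: [608.5, -243.1, 65.1]
ee_rot: [-0.468, 0.532, -0.467, -0.529]
force: [3.4, 0.8, 5.1]
grip_width: -0.001
t 5.2 tcp [ 607.9 -243.2   65.1] x [ 0.003 -0.001 -1.   ] z [-0.126  0.992 -0.002] jawyaw 1.697 F [-0.6  0.6  4.6] g -0.001 q [-0.56  0.75  1.25  0.    1.14 -2.26]
```

View pics/s2.png

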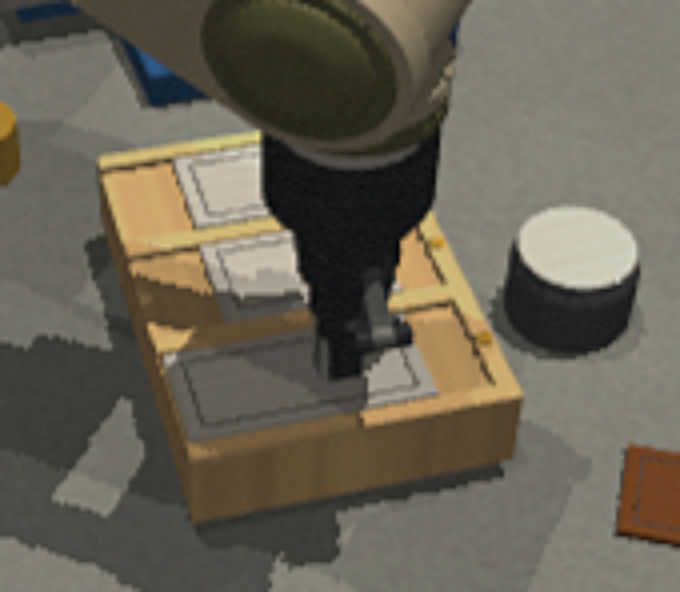

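The plate moved with the finger and its front end is now near the front edge. Sliding on.

```bash
python3 -m pendant '[[0,0,0,0.03,0.6,0,0],[0,0,0,0.03,1.3,0,0],[0,0,0,0.03,2,0,0],[0,0,0,0.03,2.5,0,0],[0,0,0,0.03,2.8,0,0]]'; python3 -m pendant '[[0,0,0,0,0.3,0,0],[0,0,0,0,0.7,0,0],[0,0,0,0,1,0,0],[0,0,0,0,1.2,0,0],[0,0,0,0,1.2,0,0]]'
python3 - <<'E'
from h import *
import cv2
cv2.imwrite("pics/s3.png",cv2.resize(vision.capture("side")[220:380,260:430,::-1],None,fx=4,fy=3.7))
E
python3 plan.py
```

```text
time_s: 5.82
eef_pos: [580.9, -246.8, 65.1]
ee_rot: [-0.468, 0.532, -0.467, -0.529]
force: [2.8, -0.1, 6.7]
grip_width: 0.002
time_s: 6.45
eef_pos: [568.9, -248.3, 65.1]
ee_rot: [-0.468, 0.532, -0.467, -0.529]
force: [1.0, -0.5, 7.1]
grip_width: -0.001
t 6.5 tcp [ 568.9 -248.3   65. ] x [ 0.003 -0.002 -1.   ] z [-0.126  0.992 -0.002] jawyaw 1.697 F [ 1.  -0.6  8.5] g 0.003 q [-0.6   0.68  1.38  0.    1.08 -2.3 ]
```

View pics/s3.png

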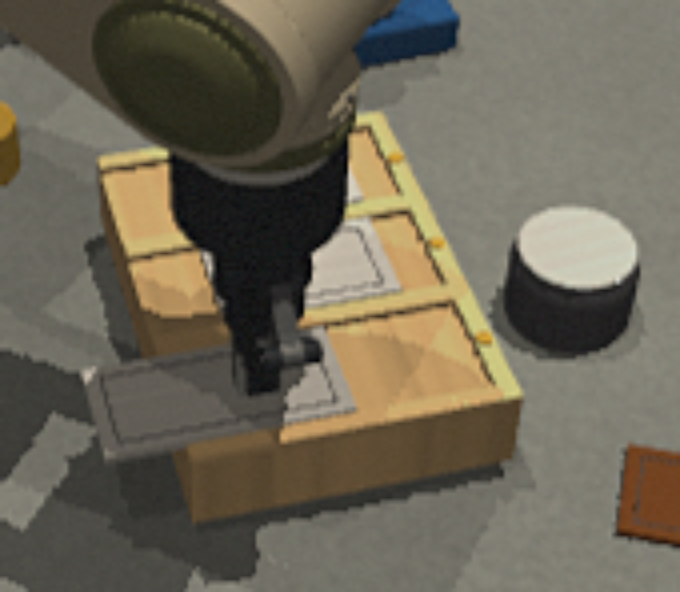

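```bash
python3 -m pendant '[[0,0,0,-1,0,0,0],[0,0,0,-3,0,0,0],[0,0,0,-5.5,0,0,0.5],[0,0,0,-5.5,3,0,1],[0,0,0,-5.5,5.5,0,1]]';  python3 - <<'E'
from h import *
from fit import *
import cv2
im=vision.capture("side")[:,:,::-1].copy();cv2.imwrite("pics/s4full.png",im)
x0,y0=240,220
cv2.imwrite("pics/s4.png",cv2.resize(im[220:380,x0:420],None,fx=4,fy=3.7))
im=vision.capture("top")[:,:,::-1].copy();cv2.imwrite("pics/t4full.png",im)
cv2.imwrite("pics/t4.png",cv2.resize(im[190:300,320:430],None,fx=5,fy=5,interpolation=cv2.INTER_CUBIC))
print(T([598.25,-172.74,.12656],[(-99,-70,41)]), unproj("top",[(312,290)],40))
E
python3 plan.py 508.9 -254.7 41 1.697
```

```text
time_s: 7.12
eef_pos: [512.5, -254.7, 119.0]
ee_rot: [-0.467, 0.531, -0.467, -0.531]
force: [-0.1, 0.2, 0.8]
grip_width: 0.635
[[ 508.87737388 -254.67615625   41.        ]] [[438.41204441  -7.40701044  40.        ]]
t 7.22 tcp [ 511.9 -254.9  119. ] x [-0.001  0.    -1.   ] z [-0.125  0.992  0.001] jawyaw 1.696 F [-0.6  0.8  0.6] g 0.802 q [-0.67  0.52  1.5  -0.    1.12 -2.36]
turn [-0.0013  0.0005 -0.0008] shift cm [7.805 0.285 0.053]
```

View pics/s4.png

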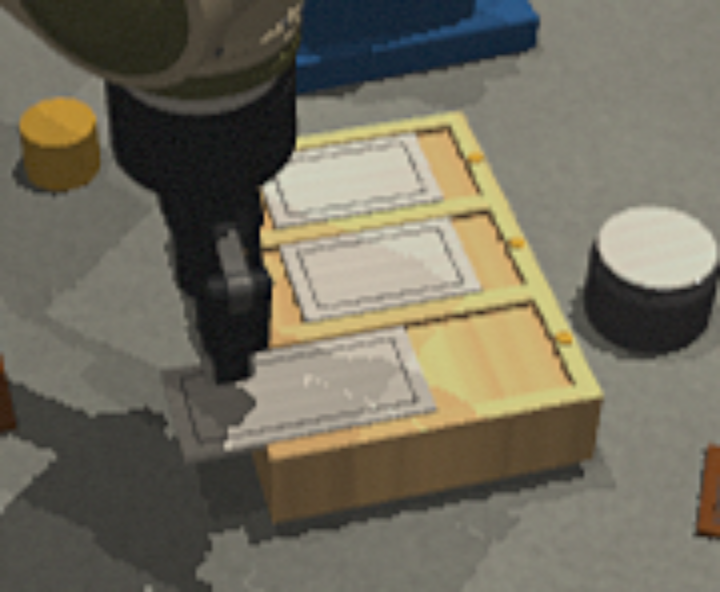

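View pics/t4.png

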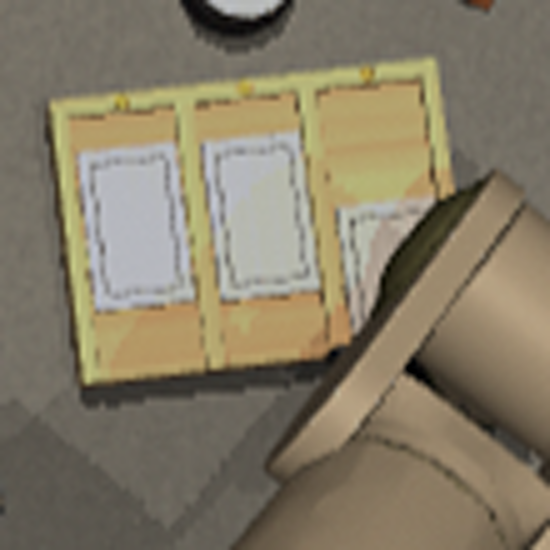

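```bash
python3 - <<'E'
from fit import *
R=[598.25,-172.74,.12656]
w=unproj("side",[(x/4+240-.4,y/3.7+220-.4) for x,y in[(165,372),(190,456),(403,328),(435,406)]],65)
c,s=np.cos(R[2]),np.sin(R[2]);print(((w[:,:2]-R[:2])@np.array([[c,-s],[s,c]])).round(1).tolist())
E
python3 -m pendant '[[0,0,0,0,0.28,0.05,1],[0,0,0,1,0.28,0.05,1],[0,0,0,2,0.28,0.05,1],[0,0,0,3,0.28,0.05,1],[0,0,0,3,0.28,0.05,1]]'; python3 plan.py 508.9 -254.7 41 1.697
```

```text
[[-116.0, -44.1], [-114.7, -98.4], [1.5, -43.4], [1.8, -96.2]]
time_s: 7.85
eef_pos: [510.2, -254.2, 87.6]
ee_rot: [0.467, -0.53, 0.467, 0.531]
force: [0.1, 0.0, -0.6]
grip_width: 1.004
t 7.85 tcp [ 510.2 -254.2   87.6] x [-0.002  0.001 -1.   ] z [-0.126  0.992  0.001] jawyaw 1.697 F [ 0.1  0.  -0.6] g 1.004 q [-0.67  0.56  1.53 -0.    1.05 -2.36]
turn [ 0.0001  0.0014 -0.0014] shift cm [ 4.658  0.131 -0.039]
```

```bash
python3 -m pendant '[[0,0,0,1.2,0.13,-0.04,1],[0,0,0,2.4,0.13,-0.04,1],[0,0,0,3.6,0.13,-0.04,1],[0,0,0,4.65,0.13,-0.04,1],[0,0,0,4.65,0.13,-0.04,1]]'; python3 plan.py 508.9 -254.7 41 1.697;  python3 - <<'E'
from h import *
im=vision.capture("side")[:,:,::-1].copy()
cv2.imwrite("pics/s5.png",cv2.resize(im[220:380,240:420],None,fx=4,fy=3.7))
E
```

```text
time_s: 8.48
eef_pos: [508.9, -254.8, 41.3]
ee_rot: [0.467, -0.53, 0.468, 0.531]
force: [-0.8, -0.2, -0.1]
grip_width: 0.998
t 8.47 tcp [ 508.9 -254.8   41.3] x [-0.001  0.001 -1.   ] z [-0.126  0.992  0.001] jawyaw 1.697 F [-0.8 -0.2 -0.1] g 0.998 q [-0.67  0.62  1.56 -0.    0.96 -2.37]
turn [-0.      0.0012 -0.0012] shift cm [0.031 0.003 0.013]
```

View pics/s5.png

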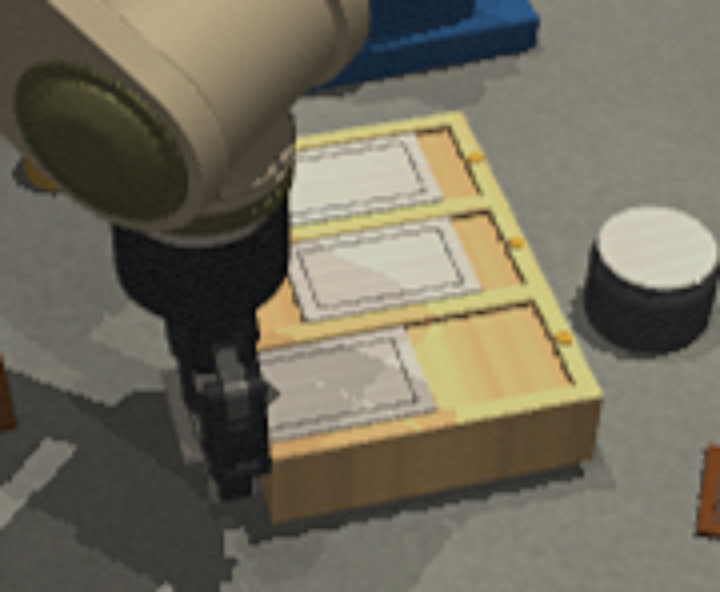

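The jaws stand either side of the overhanging end, and the rest of the scene is undisturbed. Closing now.

```bash
python3 -m pendant '[[0,0,0,0,0,0,0.7],[0,0,0,0,0,0,0.6],[0,0,0,0,0,0,0.5],[0,0,0,0,0,0,0.4],[0,0,0,0,0,0,0.4]]' 60; python3 -m pendant '[[0,0,0,0,0,0,0.4],[0,0,0,0,0,0,0.3],[0,0,0,0,0,0,0.3],[0,0,0,0,0,0,0.3],[0,0,0,0,0,0,0.3]]'; python3 plan.py
```

```text
time_s: 9.15
eef_pos: [509.6, -255.3, 43.0]
ee_rot: [-0.467, 0.531, -0.467, -0.53]
force: [-1.3, 0.8, 5.3]
grip_width: 0.634
time_s: 9.78
eef_pos: [509.6, -255.3, 42.9]
ee_rot: [-0.467, 0.531, -0.467, -0.53]
force: [-2.0, 0.4, 6.2]
grip_width: 0.637
t 9.78 tcp [ 509.6 -255.3   42.9] x [ 0.001 -0.001 -1.   ] z [-0.126  0.992 -0.001] jawyaw 1.697 F [-2.   0.4  6.2] g 0.637 q [-0.67  0.62  1.56 -0.    0.96 -2.37]
```

```bash
python3 -m pendant '[[0,0,0,-0.2,0,0,0.3],[0,0,0,-0.6,0,0,0.3],[0,0,0,-1.2,0,0,0.3],[0,0,0,-2,0,0,0.3],[0,0,0,-2.5,0,0,0.3]]' 100; python3 plan.py;  python3 - <<'E'
from h import *
im=vision.capture("side")[:,:,::-1].copy()
cv2.imwrite("pics/s6.png",cv2.resize(im[220:380,240:420],None,fx=4,fy=3.7))
E
```

```text
time_s: 10.4
eef_pos: [509.5, -255.2, 68.0]
ee_rot: [-0.467, 0.531, -0.467, -0.53]
force: [-0.4, 0.2, -0.4]
grip_width: 0.623
t 10.4 tcp [ 509.5 -255.2   68. ] x [ 0.001 -0.    -1.   ] z [-0.126  0.992 -0.001] jawyaw 1.697 F [-0.4  0.2 -0.4] g 0.623 q [-0.67  0.58  1.55 -0.    1.01 -2.37]
```

View pics/s6.png

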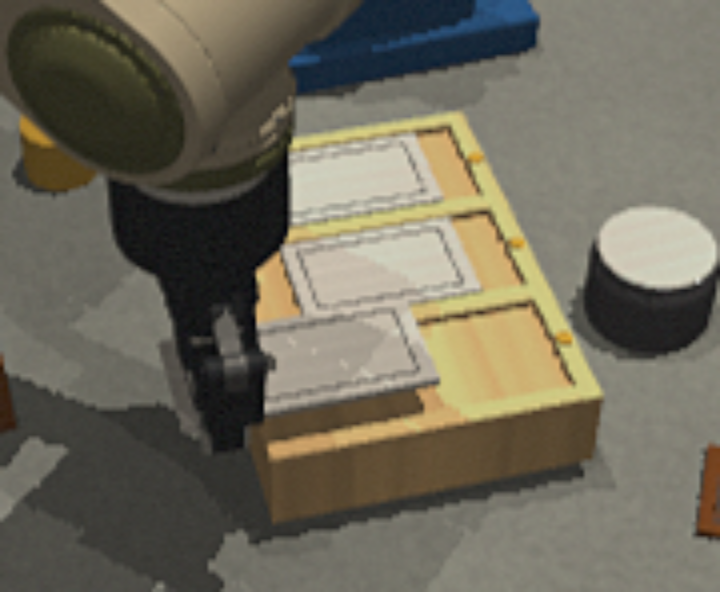

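The plate is lifted level and clear of the rack, and the short plates have not moved. Carrying it to in front of the mouth.

```bash
python3 plan.py 327 131.5 130 1.746
python3 -m pendant '[[0,0,0,-2,0,0,0.3],[0,0,0,-4.5,1,0,0.3],[0,0,0,-6.2,4,0,0.3],[0,0,0,-6.2,8,2,0.3],[-0.02,0,0,-6.2,11,5,0.3]]';python3 plan.py 327 131.5 130 1.746
```

```text
t 10.45 tcp [ 509.7 -255.4   68.5] x [ 0.001 -0.001 -1.   ] z [-0.126  0.992 -0.001] jawyaw 1.697 F [ 0.6 -0.3 -1.1] g 0.623 q [-0.67  0.58  1.55 -0.    1.01 -2.37]
turn [-0.049  -0.0011  0.001 ] shift cm [-6.213 13.245 40.673]
time_s: 11.08
eef_pos: [392.5, -219.1, 129.4]
ee_rot: [-0.462, 0.535, -0.462, -0.535]
force: [0.5, 0.5, -0.8]
grip_width: 0.625
t 11.07 tcp [ 392.5 -219.1  129.4] x [ 0. -0. -1.] z [-0.145  0.989 -0.   ] jawyaw 1.716 F [ 0.5  0.5 -0.8] g 0.625 q [-0.77  0.27  1.85 -0.    1.02 -2.49]
turn [-0.0297 -0.0003  0.0001] shift cm [-0.077  1.396 35.643]
```

```bash
python3 -m pendant '[[-0.03,0,0,0,0,2.5,0.3],[-0.03,0,0,0,0,6,0.3],[-0.03,0,0,0,0,10,0.3],[-0.03,0,0,0,0,14,0.3],[-0.03,0,0,0,0,18,0.3]]';python3 -m pendant '[[0,0,0,0,0.5,4,0.3],[0,0,0,0,0.5,8,0.3],[0,0,0,0,0.5,12,0.3],[0,0,0,0,0.5,15,0.3],[0,0,0,0,0.5,17,0.3]]';python3 plan.py 327 131.5 130 1.746;python3 - <<'E'
from h import *
for n,(a,b,c,d) in(("side",(110,270,180,360)),("top",(200,330,170,330))):
    im=vision.capture(n)[:,:,::-1].copy();cv2.imwrite(f"pics/{n}7f.png",im)
    cv2.imwrite(f"pics/{n}7.png",cv2.resize(im[a:b,c:d],None,fx=3.7,fy=3.7))
E
```

```text
time_s: 11.7
eef_pos: [367.3, -40.1, 129.4]
ee_rot: [-0.454, 0.542, -0.454, -0.542]
force: [0.3, 0.4, -1.3]
grip_width: 0.621
time_s: 12.32
eef_pos: [332.5, 126.4, 129.4]
ee_rot: [-0.454, 0.542, -0.454, -0.542]
force: [-0.6, -0.1, -2.4]
grip_width: 0.625
t 12.32 tcp [332.5 126.4 129.4] x [ 0.  0. -1.] z [-0.176  0.984 -0.   ] jawyaw 1.748 F [-0.6 -0.1 -2.4] g 0.625 q [ 0.03  0.06  2.1   0.    0.98 -1.72]
turn [ 0.0022 -0.      0.0005] shift cm [-0.056  0.455  0.599]
```

View pics/side7.png

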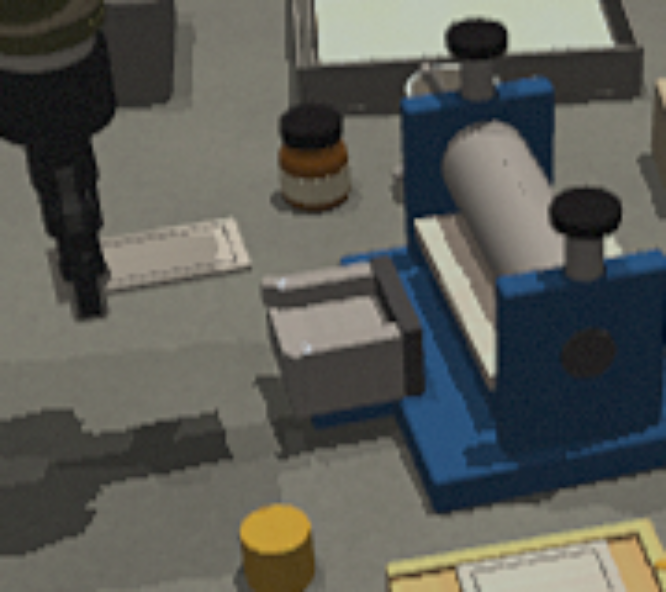

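View pics/top7.png

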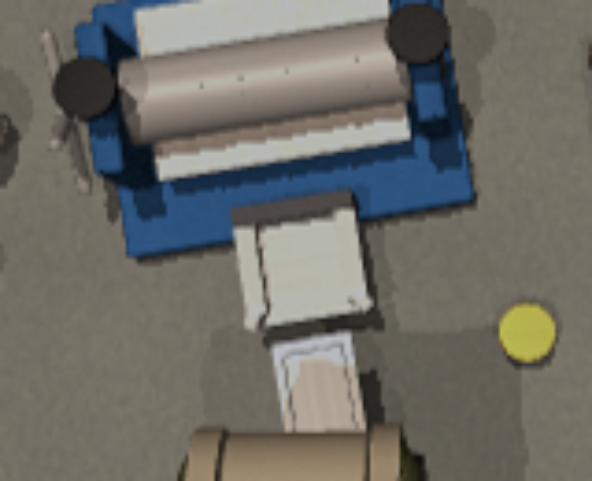

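Run:
```python
from fit import *
P=[566.06,173.6,.175];c,s=np.cos(P[2]),np.sin(P[2]);f=lambda w:((np.atleast_2d(w)[:,:2]-P[:2])@np.array([[c,-s],[s,c]])).round(1).tolist()
print("tcp",f([332.5,126.4]))
print("top far", f(unproj("top",[tp(273,346,3.7,(170,200)),tp(350,333,3.7,(170,200))],151.4)))
print("top sides near", f(unproj("top",[tp(286,430,3.7,(170,200)),tp(365,430,3.7,(170,200))],151.4)))
for z in(146,151.4,156): print("side far",z, f(unproj("side",[tp(237,218,3.7,(180,110)),tp(251,266,3.7,(180,110))],z)))
```

```text
tcp [[-238.2, -5.8]]
top far [[-138.3, 22.4], [-138.0, -32.1]]
top sides near [[-197.5, 21.9], [-206.4, -32.4]]
side far 146 [[-135.0, 27.8], [-136.4, -29.2]]
side far 151.4 [[-136.0, 19.3], [-137.4, -37.2]]
side far 156 [[-136.8, 12.2], [-138.2, -43.9]]
```

```bash
python3 - <<'E'
from fit import *
for x in(-240,-190,-158,-146): print(x,T([566.06,173.6,.175],[(x,-.3,52)]).round(1))
E
python3 plan.py 329.7 131.5 52 1.746
```

```text
-240 [[329.8 131.5  52. ]]
-190 [[379.  140.2  52. ]]
-158 [[410.5 145.8  52. ]]
-146 [[422.3 147.9  52. ]]
t 12.43 tcp [332.5 126.3 129.4] x [ 0.  0. -1.] z [-0.178  0.984  0.   ] jawyaw 1.75 F [-0.1 -0.1 -1.8] g 0.623 q [ 0.03  0.06  2.1   0.    0.98 -1.72]
turn [0.0036 0.0002 0.0002] shift cm [7.737 0.186 0.556]
```

```bash
python3 -m pendant '[[0.003,0,0,1,0.19,0.55,0.3],[0.003,0,0,3,0.19,0.55,0.3],[0.003,0,0,5,0.19,0.55,0.3],[0.003,0,0,7,0.19,0.55,0.3],[0.003,0,0,7.7,0.19,0.55,0.3]]';python3 plan.py 329.7 131.5 52 1.746;python3 - <<'E'
from h import *
for n,(a,b,c,d) in(("side",(140,240,190,310)),("top",(230,310,210,300))):
    im=vision.capture(n)[:,:,::-1].copy();cv2.imwrite(f"pics/{n}8f.png",im)
    cv2.imwrite(f"pics/{n}8.png",cv2.resize(im[a:b,c:d],None,fx=6,fy=6,interpolation=cv2.INTER_CUBIC))
E
```

```text
time_s: 13.05
eef_pos: [329.5, 129.8, 51.1]
ee_rot: [0.455, -0.541, 0.456, 0.542]
force: [-0.3, 0.3, -1.0]
grip_width: 0.618
t 13.05 tcp [329.5 129.8  51.1] x [-0.002 -0.    -1.   ] z [-0.171  0.985  0.   ] jawyaw 1.743 F [-0.3  0.3 -1. ] g 0.618 q [ 0.04  0.23  2.18 -0.    0.73 -1.7 ]
turn [-0.0032  0.0003 -0.0023] shift cm [-0.086 -0.052  0.165]
```

View pics/side8.png

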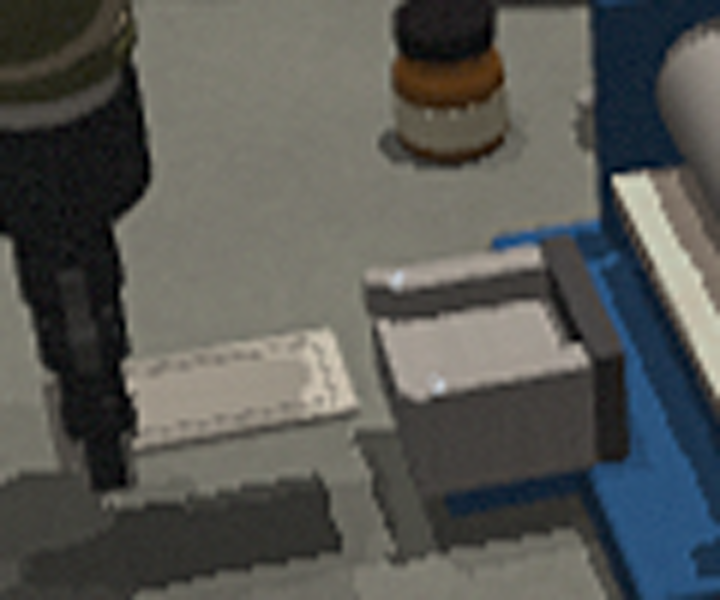

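View pics/top8.png

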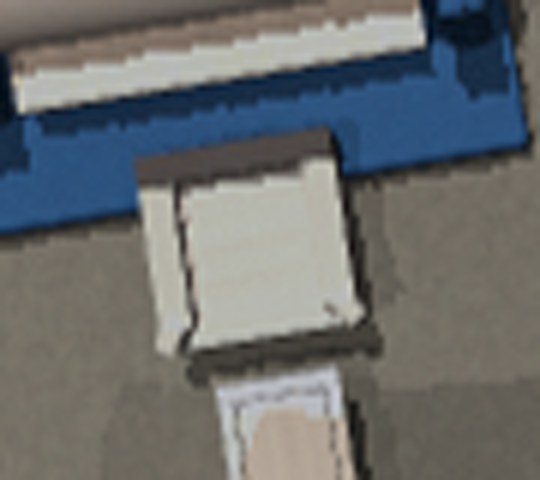

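Run:
```python
from fit import *
P=[566.06,173.6,.175];c,s=np.cos(P[2]),np.sin(P[2]);f=lambda w:((np.atleast_2d(w)[:,:2]-P[:2])@np.array([[c,-s],[s,c]])).round(1).tolist()
print("tcp",f([329.5,129.8]))
print("top far", f(unproj("top",[tp(215,383,6,(210,230)),tp(338,368,6,(210,230))],72)))
print("top near", f(unproj("top",[tp(231,476,6,(210,230)),tp(355,476,6,(210,230))],72)))
for z in(68,70,72,74): print("side far",z, f(unproj("side",[tp(334,328,6,(190,140)),tp(358,407,6,(190,140))],z)))
print("tray flares", f(unproj("top",[tp(192,345,6,(210,230)),tp(358,325,6,(210,230))],82)))
```

```text
tcp [[-240.6, -1.9]]
top far [[-137.6, 26.0], [-139.8, -30.3]]
top near [[-180.4, 25.0], [-189.5, -30.6]]
side far 68 [[-138.4, 31.4], [-138.9, -25.3]]
side far 70 [[-138.7, 28.6], [-139.2, -27.9]]
side far 72 [[-139.0, 25.8], [-139.5, -30.6]]
side far 74 [[-139.3, 23.0], [-139.8, -33.2]]
tray flares [[-119.2, 32.7], [-122.3, -42.9]]
```

```bash
python3 -m pendant '[[-0.003,0,0,0,-0.2,0.17,0.3],[-0.003,0,0,0,-0.8,0.17,0.3],[-0.003,0,0,0,-1.6,0.17,0.3],[-0.003,0,0,0,-2.4,0.17,0.3],[-0.003,0,0,0,-3,0.17,0.3]]';python3 plan.py 379 140.3 51 1.746;python3 - <<'E'
from h import *
for n,(a,b,c,d) in(("side",(140,240,190,310)),("top",(230,310,210,300))):
    im=vision.capture(n)[:,:,::-1].copy();cv2.imwrite(f"pics/{n}9f.png",im)
    cv2.imwrite(f"pics/{n}9.png",cv2.resize(im[a:b,c:d],None,fx=6,fy=6,interpolation=cv2.INTER_CUBIC))
E
```

```text
time_s: 13.78
eef_pos: [360.0, 137.2, 52.2]
ee_rot: [-0.454, 0.542, -0.454, -0.542]
force: [0.2, 0.1, -1.7]
grip_width: 0.622
t 13.78 tcp [360.  137.2  52.2] x [ 0. -0. -1.] z [-0.175  0.985 -0.   ] jawyaw 1.747 F [ 0.2  0.1 -1.7] g 0.622 q [ 0.06  0.28  2.1  -0.    0.76 -1.69]
turn [ 0.001  -0.0001  0.0001] shift cm [ 0.125 -1.924 -0.029]
```

View pics/side9.png

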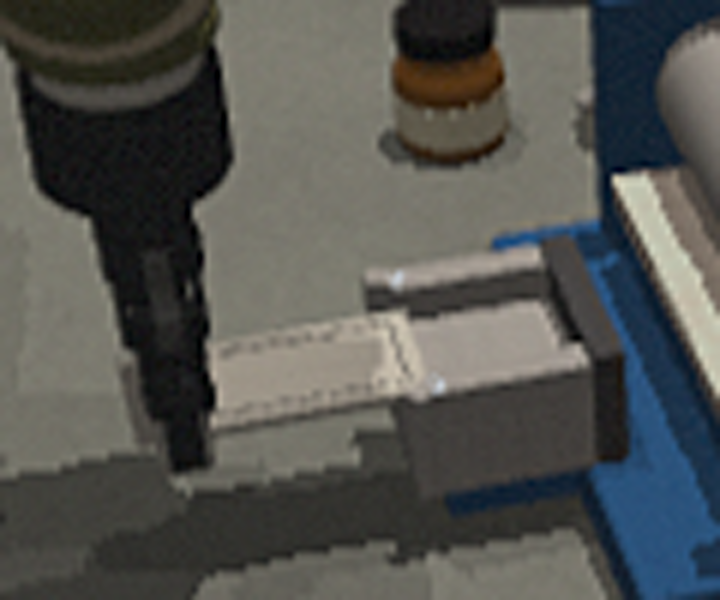

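View pics/top9.png

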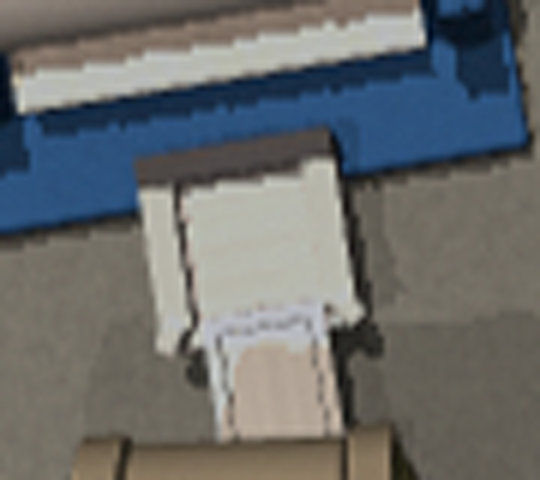

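The far end is in the flare, centred and with no contact force. Inserting further.

```bash
python3 -m pendant '[[0,0,0,0,-0.3,0,0.3],[0,0,0,0,-0.8,0,0.3],[0,0,0,0,-1.3,0,0.3],[0,0,0,0,-1.7,0,0.3],[0,0,0,0,-2,0,0.3]]';python3 -m pendant '[[0,0,0,0.05,-0.4,0,0.3],[0,0,0,0.1,-0.9,0,0.3],[0,0,0,0.1,-1.4,0,0.3],[0,0,0,0.1,-1.8,0,0.3],[0,0,0,0.1,-2,0,0.3]]';python3 plan.py 422.3 148.2 48 1.746;python3 - <<'E'
from h import *
for n,(a,b,c,d) in(("side",(140,240,190,310)),("top",(230,310,210,300))):
    im=vision.capture(n)[:,:,::-1].copy();cv2.imwrite(f"pics/{n}10f.png",im)
    cv2.imwrite(f"pics/{n}10.png",cv2.resize(im[a:b,c:d],None,fx=6,fy=6,interpolation=cv2.INTER_CUBIC))
E
```

```text
time_s: 14.5
eef_pos: [379.3, 140.7, 52.2]
ee_rot: [0.454, -0.542, 0.454, 0.542]
force: [-0.4, -0.2, -2.2]
grip_width: 0.621
time_s: 15.12
eef_pos: [399.0, 144.2, 51.2]
ee_rot: [0.454, -0.542, 0.454, 0.542]
force: [-0.0, 0.2, -1.8]
grip_width: 0.622
t 15.12 tcp [399.  144.2  51.2] x [-0.  0. -1.] z [-0.175  0.985  0.   ] jawyaw 1.747 F [-0.   0.2 -1.8] g 0.622 q [ 0.07  0.35  1.99  0.    0.79 -1.68]
turn [ 0.001  0.    -0.   ] shift cm [ 0.322 -2.366 -0.013]
```

View pics/side10.png

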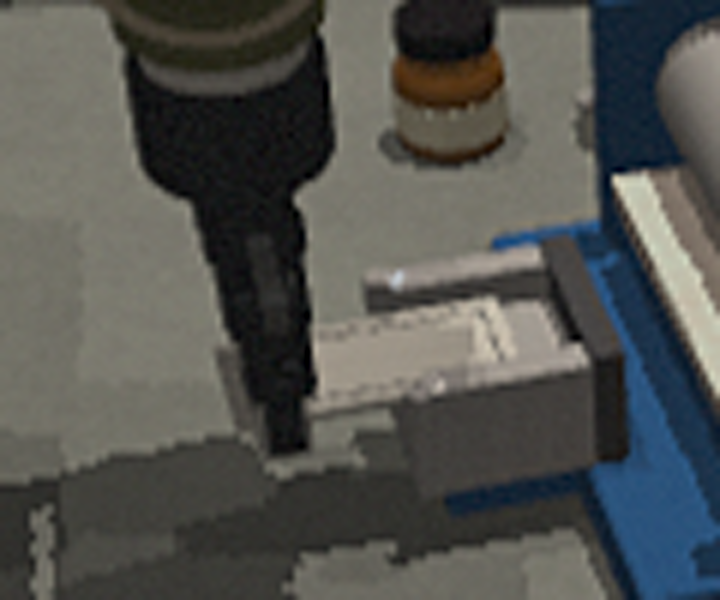

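View pics/top10.png

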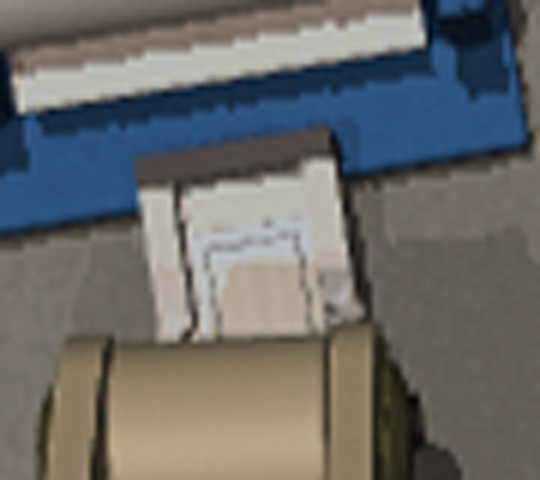

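```bash
python3 -m pendant '[[0,0,0,0.05,0,0,0.3],[0,0,0,0.1,0,0,0.3],[0,0,0,0.15,0,0,0.3],[0,0,0,0.2,0,0,0.3],[0,0,0,0.2,0,0,0.3]]';python3 -m pendant '[[0,0,0,0.05,-0.3,0,0.3],[0,0,0,0.1,-0.6,0,0.3],[0,0,0,0.1,-0.9,0,0.3],[0,0,0,0.1,-1.2,0,0.3],[0,0,0,0.1,-1.4,0,0.3]]';python3 plan.py 422.3 148.2 48 1.746
```

```text
time_s: 15.85
eef_pos: [398.7, 144.2, 49.2]
ee_rot: [0.454, -0.542, 0.454, 0.542]
force: [-0.8, 1.0, -0.8]
grip_width: 0.627
time_s: 16.48
eef_pos: [412.8, 146.6, 48.3]
ee_rot: [-0.454, 0.542, -0.454, -0.542]
force: [-0.6, 0.0, 1.5]
grip_width: 0.623
t 16.48 tcp [412.8 146.6  48.3] x [ 0. -0. -1.] z [-0.175  0.985 -0.   ] jawyaw 1.747 F [-0.6  0.   1.5] g 0.623 q [ 0.07  0.38  1.96 -0.    0.8  -1.67]
turn [ 0.001  -0.      0.0001] shift cm [ 0.031 -0.965 -0.013]
```

```bash
python3 -m pendant '[[0,0,0,0,-0.15,0,0.3],[0,0,0,0,-0.3,0,0.3],[0,0,0,0,-0.45,0,0.3],[0,0,0,0,-0.6,0,0.3],[0,0,0,0,-0.7,0,0.3]]';python3 -m pendant '[[0,0,0,0,-0.03,0,0.3],[0,0,0,0,-0.06,0,0.3],[0,0,0,0,-0.09,0,0.3],[0,0,0,0,-0.12,0,0.3],[0,0,0,0,-0.12,0,0.3]]';python3 plan.py 422.3 148.2 48 1.746
```

```text
time_s: 17.1
eef_pos: [419.5, 147.8, 48.3]
ee_rot: [-0.454, 0.542, -0.454, -0.542]
force: [-0.5, -0.8, 2.7]
grip_width: 0.619
time_s: 17.73
eef_pos: [420.6, 148.1, 48.3]
ee_rot: [-0.454, 0.542, -0.454, -0.542]
force: [-0.4, -0.6, 2.6]
grip_width: 0.625
t 17.73 tcp [420.6 148.1  48.3] x [ 0.  0. -1.] z [-0.175  0.985 -0.   ] jawyaw 1.747 F [-0.4 -0.6  2.6] g 0.625 q [ 0.07  0.4   1.94  0.    0.81 -1.67]
turn [ 0.001  -0.      0.0001] shift cm [ 0.026 -0.167 -0.016]
```

```bash
python3 -m pendant '[[0,0,0,0,-0.03,0,0.3],[0,0,0,0,-0.06,0,0.3],[0,0,0,0,-0.09,0,0.3],[0,0,0,0,-0.12,0,0.3],[0,0,0,0,-0.12,0,0.3]]';python3 -m pendant '[[0,0,0,0,-0.03,0,0.3],[0,0,0,0,-0.06,0,0.3],[0,0,0,0,-0.06,0,0.3],[0,0,0,0,-0.08,0,0.3],[0,0,0,0,-0.08,0,0.3]]';python3 plan.py 422.3 148.2 48 1.746;python3 - <<'E'
from h import *
for n,(a,b,c,d) in(("side",(140,240,190,310)),("top",(230,310,210,300))):
    im=vision.capture(n)[:,:,::-1].copy();cv2.imwrite(f"pics/{n}11f.png",im)
    cv2.imwrite(f"pics/{n}11.png",cv2.resize(im[a:b,c:d],None,fx=6,fy=6,interpolation=cv2.INTER_CUBIC))
E
```

```text
time_s: 18.35
eef_pos: [421.8, 148.3, 48.3]
ee_rot: [-0.454, 0.542, -0.454, -0.542]
force: [-0.8, -0.7, 2.8]
grip_width: 0.621
time_s: 18.98
eef_pos: [422.2, 148.3, 48.2]
ee_rot: [0.454, -0.542, 0.454, 0.542]
force: [-3.7, -0.9, 6.5]
grip_width: 0.625
t 18.98 tcp [422.2 148.3  48.2] x [-0.001 -0.    -1.   ] z [-0.175  0.985  0.   ] jawyaw 1.747 F [-3.7 -0.9  6.5] g 0.625 q [ 0.08  0.4   1.93 -0.    0.81 -1.67]
turn [ 0.001   0.     -0.0011] shift cm [ 0.019 -0.012 -0.017]
```

View pics/side11.png

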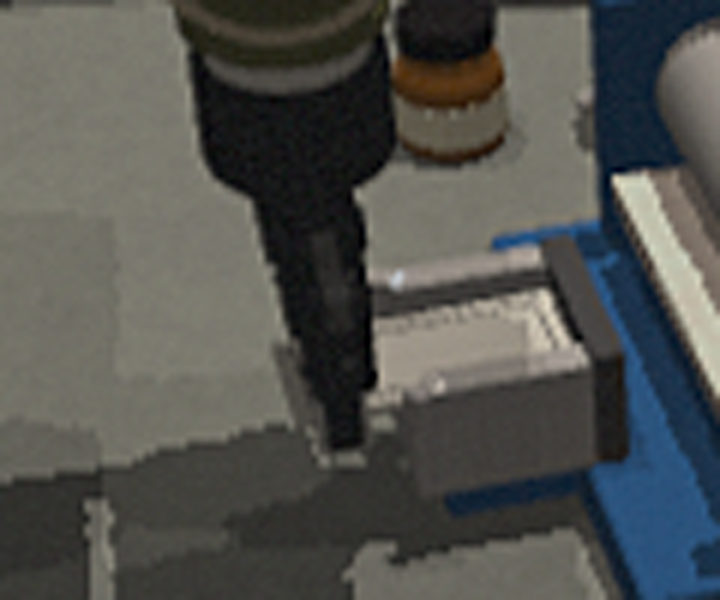

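View pics/top11.png

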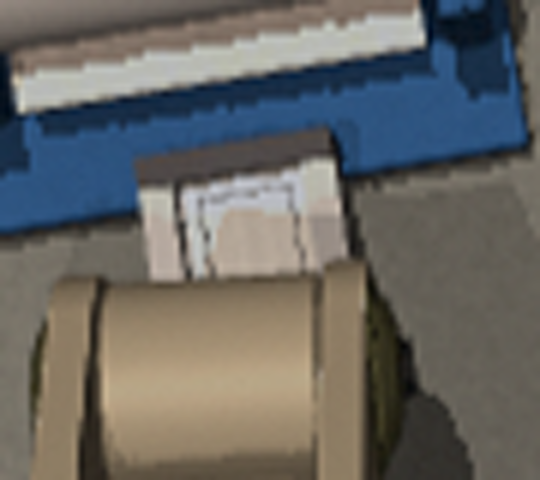

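The plate reaches the stop and the force is rising. One more slight push to confirm it, then release.

```bash
python3 -m pendant '[[0,0,0,0,-0.03,0,0.3],[0,0,0,0,-0.06,0,0.3],[0,0,0,0,-0.08,0,0.3],[0,0,0,0,-0.08,0,0.3],[0,0,0,0,-0.08,0,0.3]]';python3 plan.py 422.3 148.2 48 1.746
```

```text
time_s: 19.7
eef_pos: [422.2, 148.4, 48.1]
ee_rot: [0.453, -0.541, 0.455, 0.543]
force: [-8.4, -2.6, 7.9]
grip_width: 0.625
t 19.7 tcp [422.2 148.4  48.1] x [-0.003 -0.    -1.   ] z [-0.175  0.985  0.   ] jawyaw 1.747 F [-8.4 -2.6  7.9] g 0.625 q [ 0.08  0.4   1.93 -0.    0.81 -1.67]
turn [ 0.001   0.0001 -0.0031] shift cm [ 0.008 -0.009 -0.021]
```

```bash
python3 -m pendant '[[0,0,0,0,0,0,0.6],[0,0,0,0,0,0,0.66],[0,0,0,0,0,0,0.72],[0,0,0,0,0,0,0.85],[0,0,0,0,0,0,0.95]]' 20;python3 plan.py;python3 - <<'E'
from h import *
im=vision.capture("side")[:,:,::-1].copy()
cv2.imwrite("pics/side12.png",cv2.resize(im[140:240,190:310],None,fx=6,fy=6,interpolation=cv2.INTER_CUBIC))
E
```

```text
time_s: 20.32
eef_pos: [423.5, 148.5, 48.2]
ee_rot: [-0.454, 0.542, -0.454, -0.542]
force: [-0.5, -0.4, 0.3]
grip_width: 0.952
t 20.32 tcp [423.5 148.5  48.2] x [ 0.  0. -1.] z [-0.175  0.985 -0.   ] jawyaw 1.747 F [-0.5 -0.4  0.3] g 0.952 q [ 0.08  0.4   1.93 -0.    0.81 -1.67]
```

View pics/side12.png

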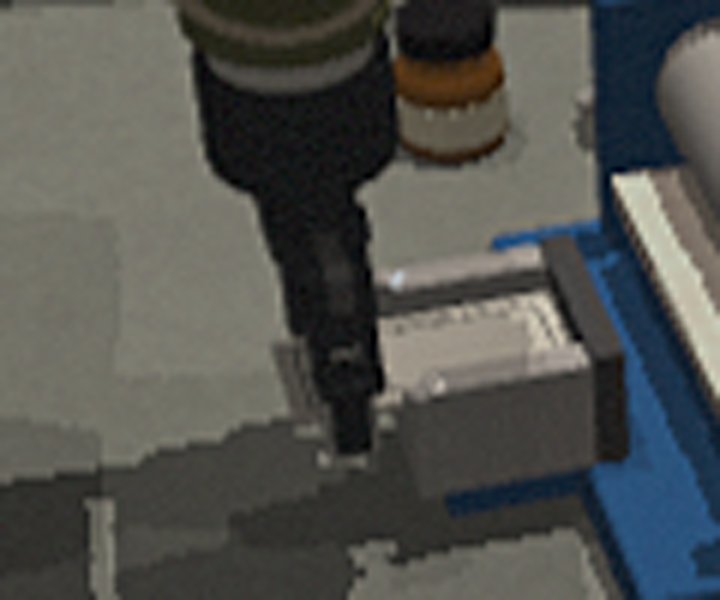

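Released without disturbing the plate. Lifting straight up, then back out of the way to look.

```bash
python3 -m pendant '[[0,0,0,-1,0,0,0.95],[0,0,0,-3,0,0,0.95],[0,0,0,-6,0,0,0.95],[0,0,0,-9,0,0,0.95],[0,0,0,-13,0,0,0.95]]'
python3 -m pendant '[[0,0,0,-4,0,0,0.95],[0,0,0,-8,0,-3,0.95],[0,0,0,-10,3,-9,0.95],[0,0,0,-10,3,-14,0.95],[0,0,0,-10,3,-20,0.95]]'
python3 -m pendant '[[0,0,0,0,0,-5,0.95],[0,0,0,0,0,-9,0.95],[0,0,0,0,0,-12,0.95],[0,0,0,0,0,-12,0.95],[0,0,0,0,0,-12,0.95]]'
python3 plan.py;python3 - <<'E'
from h import *
for n,(a,b,c,d) in(("side",(140,240,190,310)),("top",(230,310,210,300))):
    im=vision.capture(n)[:,:,::-1].copy();cv2.imwrite(f"pics/{n}13f.png",im)
    cv2.imwrite(f"pics/{n}13.png",cv2.resize(im[a:b,c:d],None,fx=6,fy=6,interpolation=cv2.INTER_CUBIC))
E
```

```text
time_s: 21.0
eef_pos: [422.9, 148.5, 179.6]
ee_rot: [0.454, -0.542, 0.454, 0.542]
force: [1.2, -0.5, -0.0]
grip_width: 0.951
time_s: 21.62
eef_pos: [428.6, -55.2, 279.6]
ee_rot: [-0.454, 0.543, -0.454, -0.541]
force: [0.8, 0.1, -0.5]
grip_width: 0.949
time_s: 22.25
eef_pos: [449.7, -171.1, 278.6]
ee_rot: [-0.454, 0.542, -0.454, -0.542]
force: [0.6, 0.4, 0.1]
grip_width: 0.948
t 22.25 tcp [ 449.7 -171.1  278.6] x [ 0.  0. -1.] z [-0.176  0.984  0.   ] jawyaw 1.747 F [0.6 0.4 0.1] g 0.948 q [-0.61  0.18  1.54  0.    1.42 -2.36]
```

View pics/side13.png

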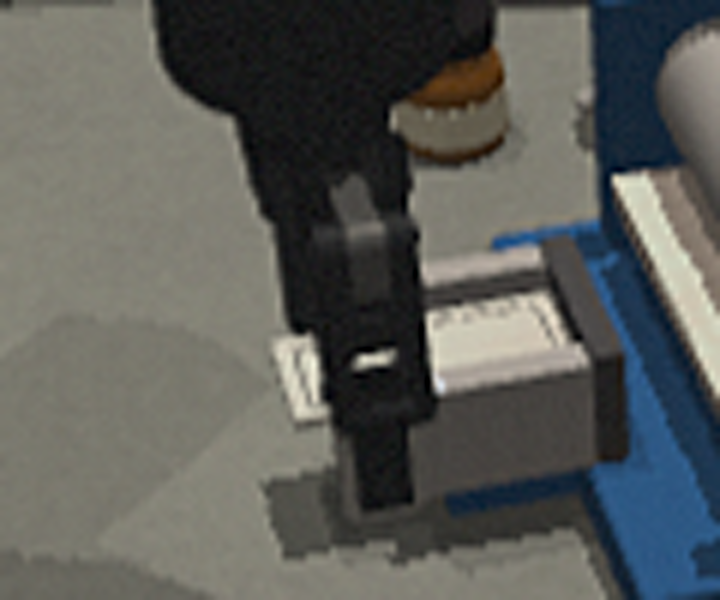

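View pics/top13.png

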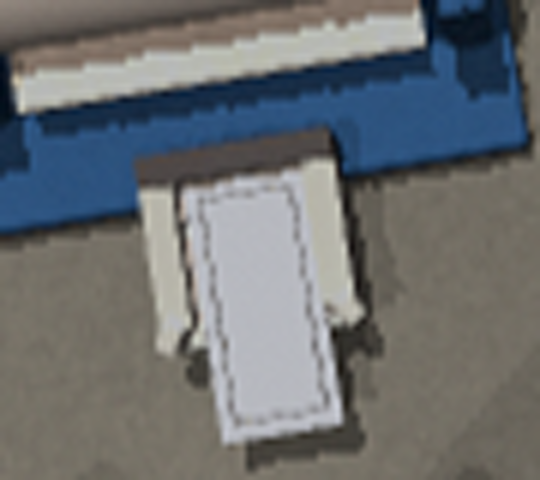

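View pics/top13f.png

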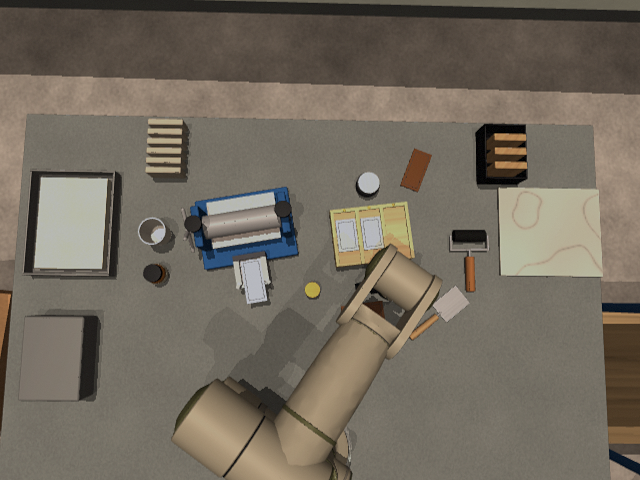

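View pics/side13f.png

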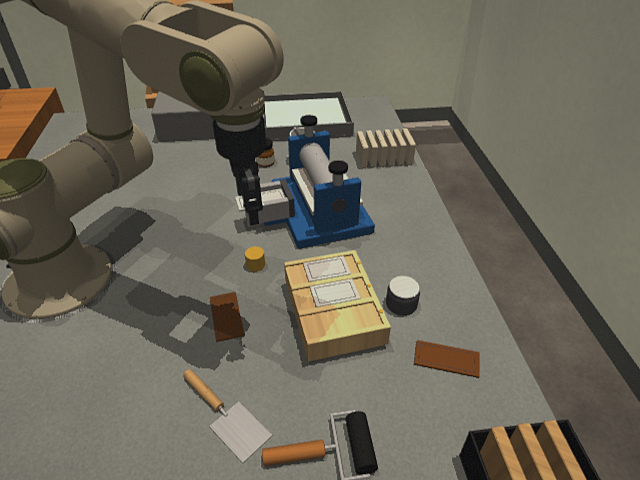

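Run:
```python
from fit import *
P=[566.06,173.6,.175];c,s=np.cos(P[2]),np.sin(P[2]);f=lambda w:((np.atleast_2d(w)[:,:2]-P[:2])@np.array([[c,-s],[s,c]])).round(1).tolist()
print(f(unproj("top",[tp(183,188,6,(210,230)),tp(303,170,6,(210,230)),tp(225,443,6,(210,230)),tp(342,422,6,(210,230))],70)))
print(f(unproj("side",[tp(272,340,6,(190,140)),tp(298,422,6,(190,140))],70)))
a=cv2.imread("pics/top0.png").astype(int);b=cv2.imread("pics/top13f.png").astype(int)
for n,(x0,y0,x1,y1) in dict(rackshort=(330,200,384,240),tin=(350,168,386,200)).items(): print(n,abs(a-b)[y0:y1,x0:x1].mean())
```

```text
[[-46.8, 27.8], [-47.3, -27.9], [-165.2, 25.7], [-164.4, -28.3]]
[[-164.9, 27.7], [-164.1, -30.7]]
rackshort 1.272067901234568
tin 1.1099537037037037
```

```bash
python3 -c "
from rig import job
print(job.finish_job())"
```

```text
the job is handed in; nothing more can be done
None
```

The long plate is in the press's feed tray, against the stop as far as I can measure, and the job is handed in. The robot clock read about 22.3 s of the 67 s allowed.

- **Sliding and picking up:** I pressed on the plate with the closed fingertips, at about 5–8 N, and slid it about 59 mm along its groove. That left roughly 37 mm sticking out over the rack's front edge. I gripped that end across its side edges and lifted the plate; it stayed level.
- **Loading:** I fed the plate through the mouth, lowered it onto the tray floor and pushed until the force rose to about 9 N. I then let go, lifted clear and moved the gripper away.
- **Last checks:** The outer end measures at press x ≈ -164.7 mm, where fully home is -165. The far end reads about 2 mm short of the stop in the top picture, which is within what I can measure there. The force rise and the outer end's position both say it is home. The plate lies centred to about 1 mm, aligned with the tray and untouched by the robot.
- **Everything else:** The two short plates and the round black tin with the white lid behind the rack match the first top picture. By eye the other loose objects are unmoved, though the arm hid part of the table around the scraper and the near brown plate in the last top picture.

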